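# Refit the drive cover of a potter's wheel and hold it shut

### The arm

A 7-joint arm with a two-finger parallel gripper is mounted at the origin on the work surface. World frame = base frame: x ahead of the robot, y to its left, z up, the work surface at z = 0. Lengths are in m, angles in rad, forces in N, time in s.
With the tool pointing down it reaches from about 0.35 to 0.9 m from the base axis. Payload 8.1 kg.
Tool frame: the origin (TCP) lies at the very end of the fingers, on their centre line; the grasp point (between the pads) lies 19 mm behind it (grasp_offset is the distance from the TCP to the grasp point, in m); z points along the fingers, y is the line along which they close (so a half turn about z gives the same grasp; the last joint's range is limited). The gripper opens to 92 mm and grips with 3 to 60 N. Pads are 19 mm wide; open, the fingers measure 130 mm over their backs; the gripper's body (75 mm by 190 mm) begins 47 mm behind the grasp point.
Start: joints at [-1.373, 0.434, 0.025, 1.573, -0.012, 1.134, -0.075], TCP at [0.185, 0.597, 0.227] pointing down, gripper open.
Joint ranges: [-2.62, 2.62], [-0.44, 2.09], [-1.27, 1.32], [0.08, 2.57], [-1.32, 4.46], [0.12, 2], [-2.74, 2.74]. Speed limits (rad/s): [2.22, 2.22, 3.01, 3.01, 3.14, 3.14, 3.14].

### API

Orientations are given as a rotation vector (axis times angle).
In Python, from cell import observe, get_image, camera_params, sign_off, silhouettes, grasp_offset gives the robot as it stands. The module is installed in compiled form; this text tells all that it offers.
- The arm moves only by the tool jog_arm, never from a script. Its argument "motion" is a list that holds one entry, the list of rows, each a list of 7 numbers: the shift along the tool's x, y, z in m, then the turn, a rotation vector about the tool's x, y, z in rad, then the closure, from -1 (fully open) to 1 (shut), so that 0 is half open. In form: [[[dx, dy, dz, wx, wy, wz, hand], ...]]. A call has 1 to 10 rows; each row is the pose to reach, as a shift and turn from the pose commanded when the call began, along the tool's axes at that moment; what a row does not reach only later rows make up. A row lasts 1/12 s, in which the tool goes at most 41.7 mm and 7.16 degrees, less where a joint would pass 70% of its speed; a pose out of reach is approached as far as the arm can. A call with a gripper value outside its range is refused whole. The fingers move at their own pace and stop on an object; "force" is the grip in N (left out, the last holds). Time passes only in rows, so rows that repeat a pose let the fingers close. It gives the time, the measured TCP pose, the force, the opening and the grip force at its end, in the units of the state.
- observe(): the state, without advancing time (a new reading comes with each control period).
- get_image(name): name is "scene" or "top" or "wrist"; returns the picture (400x640x3 uint8, red, green, blue); there is no depth.
- camera_params(name): a dict with "vertical_fov" (degrees; the focal length in pixels is half the picture's height over the tangent of half this angle, whatever the lens; pixels are square), "cx", "cy" (the principal point, pixels), "dist_coeffs" ([k1, k2, p1, p2, k3] as OpenCV has them; the pictures are not rectified), "T" (4x4, takes a point from camera to world coordinates). Camera axes: x right, y down, z forward; pixel columns grow to the right and rows downward; lengths in m; the calibration is good to about 2 mm. A picture is of the moment at which its call begins: read the wrist's pose just before it. camera_params takes no time and is no camera call; for the wrist camera it gives the pose at the moment of the call.
- sign_off(): hands the job in; it is judged then, once.
Trained networks look in the newest picture that a camera, given by its name, has taken for a name from the list of things; names that differ only in an ending like _2 or _b are one class to them, and where a whole thing is asked for, a point or a joint stands for the part that bears it (a point fixed in the world has none). Each returns a list of dicts, best first, with "p" (0 to 1); they miss things now and then, are a little off and sometimes report something else, mostly with a low value. They report only what shows in the picture. A call takes as long as a camera call. They do not tell look-alikes from the thing itself.
- silhouettes(query, camera): "mask" (400x640 bool, what is visible of it) and "pixel" ([column, row] in pixels, amid what is visible of it).
The state is a dict: "clock": time; "joints": joint angles; "dq": joint speeds; "joint_efforts": joint torques, N m; "position": TCP position; "ee_rot": TCP orientation; "force": force on the tool from outside, world axes, zero at the start; "ft_torque": the same for the moment, N m; "width": opening from 0.0 (shut) to 1.0 (fully open); "gripper_force": force on a finger pad.
Only numpy, scipy, OpenCV 4.12 (cv2) and the standard library are available. Lean on these libraries where they do the work, as an engineer would, in place of code of your own. Each camera call takes 0.05 s, during which the arm holds its last target. There are 200 camera calls.

### The job

Put the blue drive cover back on the table-top potter's wheel: lift it off the free-spinning banding wheel and lower it gently over the raised aluminium frame of the belt opening, with its black wing fastener at the end away from the wheel head and its two screw holes at the seal end. Then turn the wing fastener a quarter turn clockwise until the white slot in its head lines up with the white marks on the cover, which catches that end under the frame. Last, press the screw-hole end down against its rubber seal until the cover is flush on the frame, and finish while still holding it pressed there so that I can put the screws in; leave the bowl, brush jar, screwdriver and screw dish alone.

Things in the scene. Friction and masses are not known exactly. Their poses are not given: they have to be found in the camera images.
- cover: Blue pan-shaped metal cover 120 (x) x 200 (y) mm, 0.3 to 0.5 kg, skirt down on the banding wheel. Origin: centre of its underside; y points along it to the end with two screw holes, z up. Skirt 16 mm deep, 3 thick; plate 3 thick, upper face 19 mm above the origin. Bow handle on the middle; wing fastener 66 mm from it at the -y end, its stud ending 2 mm above the skirt's lower edge.
- cover_handle (a point): Centre of the bar of the cover's bow handle: steel, 10 mm wide (x), 10 mm high, 56 mm long (along the cover's y), 24 mm clear below it between its two feet; 48 mm above the cover's origin, 29 mm above its plate. Axes as the cover's.
- cover_screw_end (a point): Middle of the cover's screw-hole end, at the plate's underside, 88 mm from the cover's middle along its +y; the plate's upper face is 3 mm higher. An empty screw hole 42 mm to either side. The plate is bare and flat from here back to the handle. Axes as the cover's.
- wing_grip (a point): Middle of the fastener's black wing: an upright blade 36 mm long (this point's x), 9 thick (y), from 3 to 25 mm above the cover's plate, white slot along its top; this point is 14 mm above the plate. Below it a round boss 24 mm across, 4 high. Turns with the wing. Bare plate all round; the handle is 38 mm away.
- wing (a joint): Turn of the wing, rad, clockwise from above, stops at 0 and 1.571. Starts open (0 to 0.12): wing across the cover; the 30 x 8 mm bar on the stud passes the 40 x 18 mm slot in the frame. At 1.571 locked: wing along the cover, its slot in line with the white marks, the bar caught under the frame's slotted plate. Friction 0.05 N m, stays put; turns freely with the cover resting on frame and seal.
- frame_top (a point): Centre of the belt opening, at the top edge of its raised aluminium frame (108 x 188 mm outside, 22 mm above the deck; the cover's skirt passes outside it, 3 mm free all round). y points along the machine to the seal and wheel head, z up. The seated cover has its axes along these, its origin 16 mm below here when flush. Basin and head start 125 mm off along +y, up to 25 mm above here.
- frame_seal_end (a point): Middle of the seal end of the frame, at its top edge, 88 mm from frame_top along +y. A black sprung rubber strip here stands 4 mm higher and keeps that end of the resting cover 4 mm proud; 4 N starts to squeeze it, about 10 N at this end brings the cover flush. It springs back when let go.
- turntable_top (a point): Centre of the top face of the grey-green banding wheel, a turntable 220 mm across, 95 mm above the bench, that spins freely about its upright axis at the slightest push; the cover's middle starts within about 20 mm of it.
- bowl: Cream bowl, 124 mm across, 60 mm high, on the bench; origin under its centre. To be left alone.
- brush_jar: White jar of brushes, 68 mm across, jar 95 mm high, brushes to about 220 mm, on the bench; origin under its centre. To be left alone.
- screwdriver: Screwdriver lying on the bench along its own x. To be left alone.
- screw_dish: Grey-green dish, 84 mm across, 14 mm high, with two screws, on the bench; origin under its centre. To be left alone.
Not all that is in view belongs to the job. What is meant by the cover is not turquoise or yellow, and is the larger of those in its own colour.

How it is judged:
On the way, in this order (a step that is already met when the one before it is completed fails the run):
1. The cover has been lifted clear of the banding wheel (z of cover_handle in the frame of turntable_top above 0.07 m and contact force between cover and the fingers above 1 N), for 0.1 s.
2. The cover sits over the frame the right way round with its fastener turned to the marks (horizontal distance between cover_screw_end and frame_seal_end below 0.008 m and horizontal distance between cover and frame_top below 0.008 m and z of cover in the frame of frame_top below -0.011 m and value of joint wing above 1.4 rad), for 0.2 s.
At the end, for the whole second after the job is handed in: The cover lies over the frame, screw-hole end at the seal end (within 8 mm), the wing fastener on its marks (over 1.4 rad), the screw-hole end held still and within 1.5 mm of flush against the sprung seal, the robot pressing on the cover with more than 4 N (horizontal distance between cover_screw_end and frame_seal_end below 0.008 m and horizontal distance between cover and frame_top below 0.008 m and z of cover in the frame of frame_top below -0.0145 m and z of cover_screw_end in the frame of frame_seal_end below 0.0015 m and value of joint wing above 1.4 rad and linear speed of cover below 0.02 m/s and (contact force between cover and the fingers above 4 N or contact force between cover and the arm above 4 N)); the arm keeps its last pose, push and grip.
It fails at once if The cover is dropped or slammed on the frame (horizontal distance between cover and frame_top below 0.03 m and z of cover in the frame of frame_top below 0.01 m and linear speed of cover above 0.45 m/s).
It fails at once if The bowl is moved (distance of bowl from where it was at the start of the episode above 0.03 m).
It fails at once if The brush jar is moved (distance of brush_jar from where it was at the start of the episode above 0.03 m).
It fails at once if The screwdriver is moved (distance of screwdriver from where it was at the start of the episode above 0.03 m).
It fails at once if The screw dish is moved (distance of screw_dish from where it was at the start of the episode above 0.03 m).
It also fails if it takes over 59 s, if anything falls off the work surface, if the arm or the gripper's body presses on something with over 40 N, if the wrist force passes 120 N, or if a joint passes its speed limit or range.

## Working session

There is one attempt and no reset: what is moved stays moved. The work goes in short steps, Python scripts to look and compute and a tool call to move; the robot and the scene stay as the last step left them, time stands still between calls to the robot, and variables do not carry over. Pictures are saved under pics/ and viewed, at most 10 in all, crops included, and the job is handed in when it is done.

Besides the shell and the picture viewer there is one more tool, called as name(argument=value, ...) on one line, values as JSON. jog_arm: Moves the arm, as the interface text tells. Its arguments: {"type":"object","properties":{"motion":{"type":"array"},"force":{"type":"number"}},"required":["motion"]}

```bash
mkdir -p pics; cat > h.py <<'E'
import numpy as np,cv2
from cell import *
from scipy.spatial.transform import Rotation as R
def cam(n):
    p=camera_params(n);f=200/np.tan(np.radians(p['vertical_fov'])/2)
    return np.array([[f,0,p['cx']],[0,f,p['cy']],[0,0,1]]),np.array(p['dist_coeffs'],float),np.array(p['T'])
def ray(n,px,z,c=None):
    K,D,T=c or cam(n)
    u=cv2.undistortPoints(np.array(px,float).reshape(-1,1,2),K,D)[:,0]
    d=np.c_[u,np.ones(len(u))]@T[:3,:3].T
    o=T[:3,3]; s=(z-o[2])/d[:,2]
    return o+d*s[:,None]
def proj(n,P,c=None):
    K,D,T=c or cam(n);Ti=np.linalg.inv(T)
    return cv2.projectPoints(np.array(P,float).reshape(-1,1,3),cv2.Rodrigues(Ti[:3,:3])[0],Ti[:3,3],K,D)[0][:,0]
def save(n,f):
    im=get_image(n);cv2.imwrite(f'pics/{f}.png',im[:,:,::-1]);return im
E
python3 - <<'E'
from h import *
a=save('scene','s0');b=save('top','t0')
cv2.imwrite('pics/both.png',np.vstack([cv2.resize(a,(480,300)),cv2.resize(b,(480,300))])[:,:,::-1])
s=observe();print(s['position'],s['ee_rot'],s['force'],s['width'])
print(cam('top')[2].round(3),cam('scene')[2].round(3),grasp_offset)
for q in ['cover','turntable_top','wing_grip','cover_handle','bowl','brush_jar','screwdriver','screw_dish']:
  for n in ['top','scene']:
    print(q,n,[(round(d['p'],2),np.round(d['pixel']).tolist(),int(d['mask'].sum())) for d in silhouettes(q,n)[:4]])
E
```

```text
[0.18508953 0.59649479 0.22600585] [-4.70749308e-01 -3.10604974e+00  2.25874310e-03] [-0.05836807 -0.18638442  0.09430006] 0.9980858261625141
[[ 0.013 -0.993  0.115  0.434]
 [-1.    -0.012  0.006 -0.083]
 [-0.004 -0.115 -0.993  1.261]
 [ 0.     0.     0.     1.   ]] [[-0.239  0.68  -0.693  1.521]
 [ 0.971  0.163 -0.176  0.177]
 [-0.006 -0.715 -0.699  1.079]
 [ 0.     0.     0.     1.   ]] 0.0188
cover top [(0.86, [397.0, 196.0], 3308), (0.76, [315.0, 201.0], 1283), (0.72, [470.0, 171.0], 2628), (0.56, [410.0, 286.0], 1425)]
cover scene [(0.87, [309.0, 230.0], 957), (0.74, [241.0, 194.0], 2039), (0.63, [161.0, 226.0], 2098), (0.61, [251.0, 167.0], 617)]
turntable_top top [(0.64, [370.0, 200.0], 1802), (0.52, [472.0, 253.0], 1032)]
turntable_top scene [(0.83, [240.0, 217.0], 1560)]
wing_grip top [(0.66, [410.0, 215.0], 75), (0.46, [453.0, 178.0], 78)]
wing_grip scene [(0.38, [202.0, 156.0], 982)]
cover_handle top [(0.93, [397.0, 197.0], 3386), (0.75, [313.0, 202.0], 1267), (0.7, [408.0, 286.0], 1447), (0.68, [468.0, 169.0], 2619)]
cover_handle scene [(0.89, [310.0, 226.0], 905), (0.68, [158.0, 227.0], 2034), (0.56, [240.0, 196.0], 1952), (0.22, [303.0, 183.0], 206)]
bowl top [(0.95, [311.0, 140.0], 1290)]
bowl scene [(0.58, [301.0, 262.0], 1341)]
brush_jar top [(0.89, [470.0, 252.0], 975), (0.57, [334.0, 264.0], 361)]
brush_jar scene [(0.74, [204.0, 152.0], 993)]
screwdriver top [(0.89, [332.0, 266.0], 415), (0.45, [372.0, 200.0], 1647)]
screwdriver scene [(0.8, [306.0, 182.0], 222)]
screw_dish top [(0.95, [374.0, 126.0], 562)]
screw_dish scene [(0.59, [234.0, 271.0], 551), (0.15, [298.0, 265.0], 1332)]
```

View pics/t0.png

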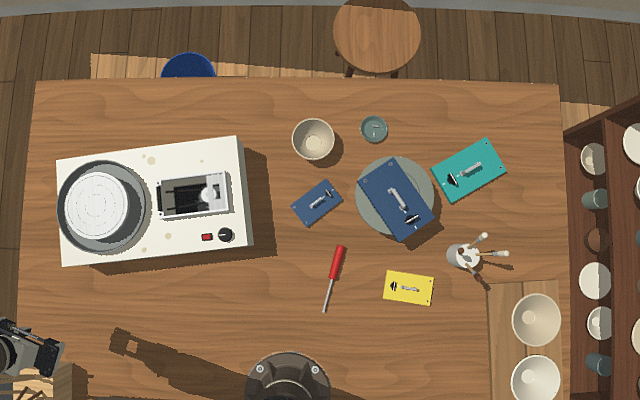

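View pics/s0.png

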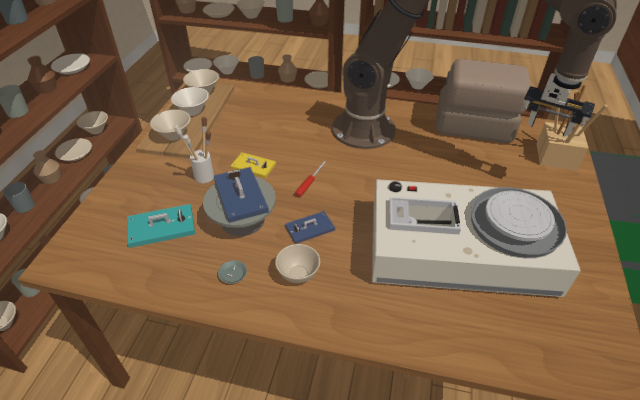

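The top view shows four covers: large blue on the wheel (397,196), small blue (315,201), turquoise (470,171) and yellow (410,286). The large blue one fits, since it's the larger of its colour and sits on the grey-green wheel. The frame is at (193,194) with the wheel head to its left. One enlarged crop to confirm.

```bash
python3 - <<'E'
from h import *
b=cv2.imread('pics/t0.png');a=cv2.imread('pics/s0.png')
c1=cv2.resize(b[145:255,345:445],None,fx=4,fy=4,interpolation=2)   #400x440
c2=cv2.resize(b[160:230,145:240],None,fx=4,fy=4,interpolation=2)   #380x280
c3=cv2.resize(a[185:245,375:475],None,fx=4,fy=4,interpolation=2)  #400x240
o=np.zeros((530,800,3),np.uint8);o[:440,:400]=c1;o[:280,400:780]=c2;o[285:525,400:800]=c3
cv2.imwrite('pics/crop1.png',o)
m=[d for d in silhouettes('cover','top') if abs(d['pixel'][0]-397)<15][0]['mask'].astype(np.uint8)
cs=max(cv2.findContours(m,0,1)[0],key=cv2.contourArea)[:,0]
P=ray('top',cs,0.112)
r=cv2.minAreaRect((P[:,:2]*1000).astype(np.float32));print(r,cv2.boxPoints(r))
E
```

```text
((558.960205078125, -293.54736328125), (204.56016540527344, 124.93980407714844), 34.926025390625) [[ 439.33646 -300.88602]
 [ 510.86673 -403.32315]
 [ 678.584   -286.2087 ]
 [ 607.0537  -183.77158]]
```

View pics/crop1.png

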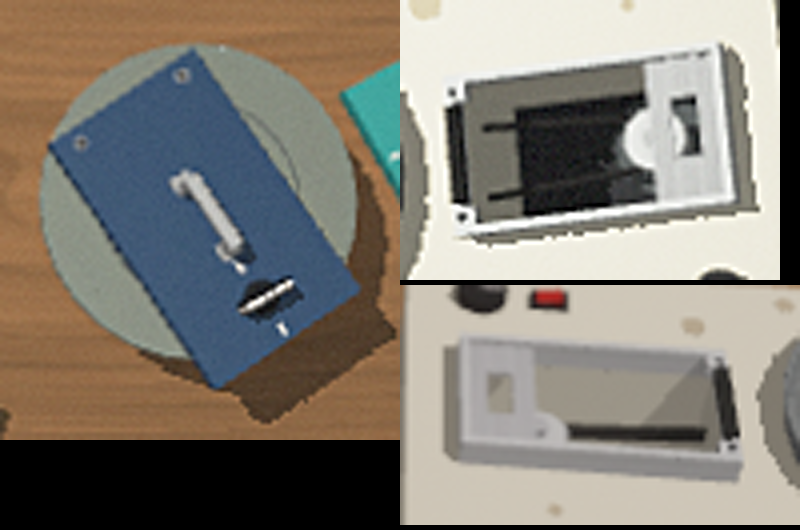

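The crop confirms the large blue cover: screw holes at crop (80,143) and (182,75), wing at the opposite end, lying across. The frame's slot is at its right end and the black seal at its left, towards the head.

```bash
python3 - <<'E'
from h import *
from scipy.optimize import least_squares
t=np.array([[447,85],[722,47],[735,203],[457,230]],float);t=np.c_[145+(t[:,0]-400)/4-.4,160+t[:,1]/4-.4]
s=np.array([[738,460],[460,442],[460,338],[715,352]],float);s=np.c_[375+(s[:,0]-400)/4-.4,185+(s[:,1]-285)/4-.4]
ct,cs=cam('top'),cam('scene')
L=np.array([[.054,.094],[.054,-.094],[-.054,-.094],[-.054,.094]])
def P(v):
    c,n=np.cos(v[3]),np.sin(v[3]) # x axis angle
    return np.c_[v[0]+c*L[:,0]-n*L[:,1],v[1]+n*L[:,0]+c*L[:,1],np.full(4,v[2])]
f=lambda v:np.r_[(proj('top',P(v),ct)-t).ravel(),(proj('scene',P(v),cs)-s).ravel()]
r=least_squares(f,[.5,.2,.15,0]);print(r.x,f(r.x).round(1))
# fit cover: circle of turntable check
print(ray('top',[[345+80/4-.4,145+143/4-.4],[345+182/4-.4,145+75/4-.4],[345+267/4-.4,145+297/4-.4]],0.114))
print(ray('top',[[345+207/4-.4,145+210/4-.4]],0.148))
for n in ['top']:
  for q in ['brush_jar','screw_dish','bowl']:
    print(q,ray(n,[silhouettes(q,n)[0]['pixel']],0.05))
x=R.from_rotvec(observe()['ee_rot']).as_matrix();print(x.round(3))
E
```

```text
[0.55891291 0.25024126 0.14644727 0.1363177 ] [-0.6 -1.4 -0.5 -0.8  0.3  0.5  0.1  2.3 -0.1  0.9 -0.8  0.4 -1.2 -0.9
  1.3  0.1]
[[ 0.60823711 -0.21000349  0.114     ]
 [ 0.65607358 -0.27989189  0.114     ]
 [ 0.50517328 -0.33635952  0.114     ]]
[[ 0.55978179 -0.28979627  0.148     ]]
brush_jar [[ 0.41580563 -0.51905802  0.05      ]]
screw_dish [[ 0.77762899 -0.24644837  0.05      ]]
bowl [[ 0.7332622  -0.06320443  0.05      ]]
[[-0.955  0.296  0.   ]
 [ 0.296  0.955  0.   ]
 [-0.     0.    -1.   ]]
```

```bash
cat >> h.py <<'E'
def go(p,ang):
    """row for TCP at p, pointing down, tool y at world angle ang (deg)"""
    s=observe();M=R.from_rotvec(s['ee_rot'])
    a=np.radians(ang);y=np.array([np.cos(a),np.sin(a),0]);z=np.array([0,0,-1.]);G=R.from_matrix(np.c_[np.cross(y,z),y,z])
    print('t',round(s['clock'],2),'shift',M.inv().apply(np.array(p)-s['position']).round(4),'turn',(M.inv()*G).as_rotvec().round(4),'F',np.round(s['force'],1),'w',round(s['width'],3),'pos',s['position'].round(4),'yang',round(np.degrees(np.arctan2(M.as_matrix()[1,1],M.as_matrix()[0,1])),2))
E
python3 -c "
from h import *
go([.559,-.294,.3],-55.1)"
```

```text
t 1.1 shift [-0.6211 -0.7401 -0.0733] turn [ 1.0000e-04 -1.0000e-04  2.2316e+00] F [-0.1 -0.4  0.2] w 1.005 pos [0.1852 0.597  0.2267] yang 72.76
```

jog_arm(motion=[[[-0.1,-0.1,-0.09,0,0,0.2,-1],[-0.12,-0.13,-0.09,0,0,0.3,-1],[-0.15,-0.17,-0.09,0,0,0.4,-1],[-0.18,-0.2,-0.09,0,0,0.5,-1],[-0.2,-0.23,-0.09,0,0,0.6,-1],[-0.22,-0.26,-0.09,0,0,0.7,-1],[-0.25,-0.29,-0.09,0,0,0.8,-1],[-0.28,-0.32,-0.09,0,0,0.9,-1],[-0.3,-0.35,-0.09,0,0,1.0,-1],[-0.3,-0.35,-0.09,0,0,1.0,-1]]])

```text
clock: 1.93
position: [0.3457, 0.227, 0.314]
ee_rot: [-1.91, -2.494, -0.002]
force: [1.3, -0.5, -0.1]
width: 1.0
gripper_force: 0.0
```

```bash
python3 -c "
from h import *
go([.559,-.294,.3],-55.1)"
```

```text
t 1.93 shift [-0.5586  0.0703  0.0136] turn [ 1.0000e-04 -1.3000e-03  1.2251e+00] F [ 1.3 -0.5 -0.1] w 1.0 pos [0.3457 0.227  0.314 ] yang 15.09
```

jog_arm(motion=[[[-0.55,0.07,0.01,0,0,1.22,-1],[-0.55,0.07,0.01,0,0,1.22,-1],[-0.55,0.07,0.01,0,0,1.22,-1],[-0.55,0.07,0.01,0,0,1.22,-1],[-0.55,0.07,0.01,0,0,1.22,-1],[-0.55,0.07,0.01,0,0,1.22,-1],[-0.55,0.07,0.01,0,0,1.22,-1],[-0.55,0.07,0.01,0,0,1.22,-1],[-0.55,0.07,0.01,0,0,1.22,-1],[-0.55,0.07,0.01,0,0,1.22,-1]]])

```text
clock: 2.77
position: [0.5068, -0.1572, 0.3064]
ee_rot: [2.994, 0.951, 0.002]
force: [1.9, 1.2, 0.2]
width: 1.001
gripper_force: 0.0
```

```bash
python3 -c "
from h import *
go([.559,-.294,.3],-55.1)"
```

```text
t 2.77 shift [-0.0363  0.1418  0.0065] turn [ 0.0006 -0.0012  0.0061] F [1.9 1.2 0.2] w 1.001 pos [ 0.5068 -0.1572  0.3064] yang -54.75
```

jog_arm(motion=[[[-0.036,0.14,0.006,0,0,0,-1],[-0.036,0.14,0.006,0,0,0,-1],[-0.036,0.14,0.006,0,0,0,-1],[-0.036,0.14,0.006,0,0,0,-1],[-0.036,0.14,0.006,0,0,0,-1],[-0.036,0.14,0.006,0,0,0,-1]]])

```text
clock: 3.27
position: [0.5579, -0.2916, 0.2995]
ee_rot: [2.993, 0.956, -0.002]
force: [0.3, 1.0, 0.0]
width: 1.001
gripper_force: 0.0
```

```bash
python3 - <<'E'
from h import *
go([.559,-.294,.3],-55.1)
c=cam('wrist');im=save('wrist','w0');print(c[2].round(3))
for q in ['cover','wing_grip','cover_handle']:
    print(q,[(round(d['p'],2),np.round(d['pixel']).tolist(),int(d['mask'].sum())) for d in silhouettes(q,'wrist')[:3]])
# predicted points
O=np.array([.559,-.294,.095]);a=np.radians(34.9);y=np.array([np.cos(a),np.sin(a),0]);x=np.array([y[1],-y[0],0])
Q=[O+[0,0,.053]+y*s for s in(-.028,.028)]+[O+[0,0,.019]+x*i+y*j for i in(-.06,.06) for j in(-.1,.1)]+[O+[0,0,.019]+x*i+y*.088 for i in(-.042,.042)]+[O+[0,0,.044]-y*.066]
pp=proj('wrist',Q,c);print(pp.round(0).tolist())
for u,v in pp: cv2.drawMarker(im,(int(u),int(v)),(255,0,255),0,8)
cv2.imwrite('pics/w0m.png',im[:,:,::-1])
E
```

```text
t 3.27 shift [-0.0005  0.0026 -0.0005] turn [-0.0003  0.0013  0.0091] F [0.3 1.  0. ] w 1.001 pos [ 0.5579 -0.2916  0.2995] yang -54.58
[[ 0.579 -0.784 -0.223  0.618]
 [-0.815 -0.557 -0.159 -0.25 ]
 [ 0.     0.274 -0.962  0.457]
 [ 0.     0.     0.     1.   ]]
cover [(0.92, [169.0, 45.0], 9096), (0.74, [324.0, 156.0], 24580), (0.72, [522.0, 192.0], 14884)]
wing_grip [(0.88, [324.0, 238.0], 739), (0.7, [207.0, 40.0], 261), (0.6, [475.0, 194.0], 549)]
cover_handle [(0.93, [169.0, 44.0], 9132), (0.77, [522.0, 193.0], 14809), (0.59, [263.0, 320.0], 3151)]
[[323.0, 210.0], [324.0, 149.0], [266.0, 264.0], [258.0, 63.0], [379.0, 265.0], [391.0, 64.0], [279.0, 78.0], [370.0, 78.0], [323.0, 244.0]]
```

View pics/w0m.png

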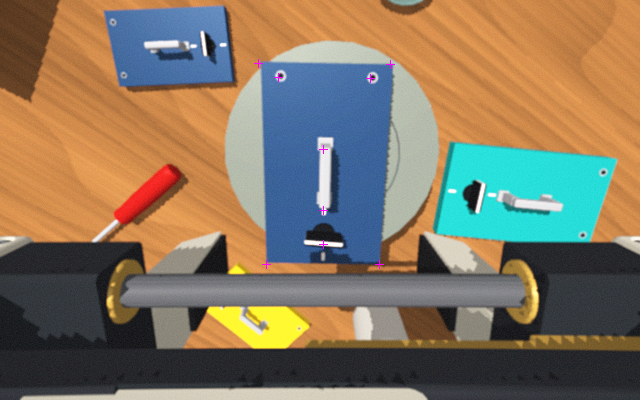

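The wrist view shows the predicted corners, holes (280,76)/(373,77), handle ends and wing (323,243) on the picture to about 2 mm, so I'm descending onto the handle.

jog_arm(motion=[[[0,0.002,0.1,0,0,0.009,-1],[0,0.002,0.1,0,0,0.009,-1],[0,0.002,0.15,0,0,0.009,-1],[0,0.002,0.16,0,0,0.009,-1],[0,0.002,0.17,0,0,0.009,-1],[0,0.002,0.174,0,0,0.009,-0.5],[0,0.002,0.174,0,0,0.009,0],[0,0.002,0.174,0,0,0.009,0.2]]], force=30)

```text
clock: 4.13
position: [0.5607, -0.2924, 0.1284]
ee_rot: [2.994, 0.946, 0.004]
force: [-0.7, -0.2, 0.2]
width: 0.831
gripper_force: 0.0
```

jog_arm(motion=[[[0,0,0,0,0,0,0.4],[0,0,0,0,0,0,0.6],[0,0,0,0,0,0,1],[0,0,0,0,0,0,1],[0,0,0,0,0,0,1],[0,0,0,0,0,0,1],[0,0,0,0,0,0,1],[0,0,0,0,0,0,1]]], force=40)

```text
clock: 4.8
position: [0.5594, -0.2918, 0.126]
ee_rot: [-2.996, -0.946, 0.0]
force: [-0.3, 0.7, 0.4]
width: 0.25
gripper_force: 0.0
```

```bash
python3 - <<'E'
from h import *
go([.559,-.294,.3],-55.1);print(observe()['gripper_force'])
E
```

```text
t 4.8 shift [-0.0016  0.0015 -0.174 ] turn [-0.0002  0.0001  0.0026] F [-0.3  0.7  0.4] w 0.25 pos [ 0.5594 -0.2918  0.126 ] yang -54.95
0.0
```

jog_arm(motion=[[[0,0,0,0,0,0,1],[0,0,0,0,0,0,1],[0,0,0,0,0,0,1],[0,0,0,0,0,0,1],[0,0,-0.01,0,0,0,1],[0,0,-0.03,0,0,0,1],[0,0,-0.05,0,0,0,1],[0,0,-0.08,0,0,0,1],[0,0,-0.12,0,0,0,1],[0,0,-0.12,0,0,0,1]]], force=50)

```text
clock: 5.63
position: [0.5615, -0.2943, 0.2537]
ee_rot: [2.99, 0.943, 0.01]
force: [0.9, -1.8, -3.1]
width: 0.102
gripper_force: 50.0
```

```bash
python3 - <<'E'
from h import *
go([.559,.25,.27],7.8);print(observe()['gripper_force'],observe()['joints'])
E
```

```text
t 5.63 shift [ 0.3103 -0.447  -0.0186] turn [ 9.8000e-03  5.0000e-04 -1.0959e+00] F [ 0.9 -1.8 -3.1] w 0.102 pos [ 0.5615 -0.2943  0.2537] yang -54.99
49.987351298332214 [-0.1340742   0.5142699   0.83473031  1.56616277 -0.39885351  1.22961446
 -0.19178265]
```

jog_arm(motion=[[[0.015,-0.022,-0.01,0,0,-0.05,1],[0.03,-0.044,-0.018,0,0,-0.1,1],[0.05,-0.072,-0.018,0,0,-0.16,1],[0.068,-0.1,-0.018,0,0,-0.22,1],[0.086,-0.124,-0.018,0,0,-0.28,1],[0.104,-0.15,-0.018,0,0,-0.34,1],[0.122,-0.176,-0.018,0,0,-0.42,1],[0.14,-0.202,-0.018,0,0,-0.49,1],[0.158,-0.228,-0.018,0,0,-0.56,1],[0.176,-0.254,-0.018,0,0,-0.63,1]]])

```text
clock: 6.47
position: [0.557, 0.0186, 0.2644]
ee_rot: [-2.552, -1.831, 0.0]
force: [0.8, 0.4, -3.7]
width: 0.103
gripper_force: 50.0
```

```bash
python3 - <<'E'
from h import *
go([.559,.25,.27],7.8)
E
```

```text
t 6.47 shift [ 0.2199 -0.0722 -0.0055] turn [-4.000e-04 -2.000e-04 -4.621e-01] F [ 0.8  0.4 -3.7] w 0.103 pos [0.557  0.0186 0.2644] yang -18.68
```

jog_arm(motion=[[[0.026,-0.009,0,0,0,-0.06,1],[0.052,-0.018,0,0,0,-0.12,1],[0.078,-0.026,0,0,0,-0.18,1],[0.104,-0.034,0,0,0,-0.24,1],[0.13,-0.042,0,0,0,-0.3,1],[0.156,-0.05,0,0,0,-0.36,1],[0.18,-0.058,0,0,0,-0.4,1],[0.195,-0.064,0,0,0,-0.43,1],[0.205,-0.067,0,0,0,-0.445,1],[0.21,-0.069,0,0,0,-0.45,1]]])

```text
clock: 7.3
position: [0.5602, 0.2398, 0.2638]
ee_rot: [-2.08, -2.354, 0.001]
force: [1.0, -0.8, -4.3]
width: 0.101
gripper_force: 50.0
```

jog_arm(motion=[[[0,0,0,0,0,0,1],[0,0,0,0,0,0,1],[0,0,0,0,0,0,1]]])

```text
clock: 7.55
position: [0.5607, 0.2363, 0.2643]
ee_rot: [2.086, 2.348, -0.001]
force: [1.2, -0.5, -4.2]
width: 0.098
gripper_force: 50.0
```

```bash
python3 - <<'E'
from h import *
go([.559,.25,.27],7.8)
c=cam('wrist');im=save('wrist','w1');T=save('top','t1')
O=np.array([.559,.250,.1464]);a=.1363;x=np.array([np.cos(a),np.sin(a),0]);y=np.array([-x[1],x[0],0])
Q=[O+x*i+y*j for i in(-.054,.054) for j in(-.094,.094)]
W=im.copy();B=T.copy()
for u,v in proj('wrist',Q,c): cv2.drawMarker(W,(int(u),int(v)),(255,0,255),0,8)
# predicted cover from TCP
s=observe();p=s['position'];th=np.radians(7.8-0);print(proj('wrist',Q,c).round())
C=p+[0,0,-.030+.019];xx=R.from_rotvec(s['ee_rot']).as_matrix()[:,1];yy=np.array([-xx[1],xx[0],0])
Q2=[C+xx*i+yy*j for i in(-.06,.06) for j in(-.1,.1)]+[C+xx*i+yy*.088 for i in(-.042,.042)]
for n,I in(('wrist',W),('top',B)):
  for u,v in proj(n,Q2,c if n=='wrist' else None): cv2.drawMarker(I,(int(round(u)),int(round(v))),(0,255,0),1,7)
o=np.vstack([cv2.resize(W,(480,300)),cv2.resize(B[120:270,60:300],(480,300),interpolation=2)])
cv2.imwrite('pics/w1m.png',o[:,:,::-1])
E
```

```text
t 7.55 shift [ 0.0138 -0.0001 -0.0057] turn [ 0.0002  0.0008 -0.0182] F [ 1.2 -0.5 -4.2] w 0.098 pos [0.5607 0.2363 0.2643] yang 6.76
[[261. 279.]
 [244.  44.]
 [386. 277.]
 [395.  41.]]
```

View pics/w1m.png

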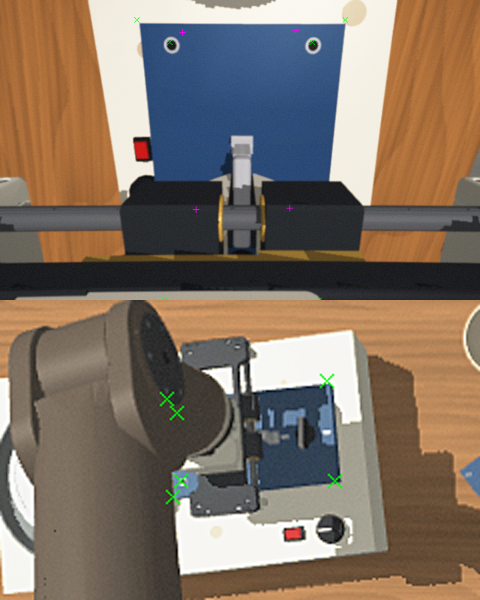

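The cover sits in the hand as predicted: holes at (172,44) and (313,44) match. It hides the frame from the wrist camera, and the 3 mm fit needs a better frame estimate. I'll step sideways and up so the frame shows beside the cover, checking the view by projection first.

```bash
python3 - <<'E'
from h import *
K,D,T=cam('wrist')
O=np.array([.559,.250,.1464]);a=.1363;x=np.array([np.cos(a),np.sin(a),0]);y=np.array([-x[1],x[0],0])
Q=[O+x*i+y*j for i in(-.054,.054) for j in(-.094,.094)]
for dx in(.2,.22,-.2,-.22):
  for dy in(0,-.03):
   for dz in(.1,.13):
    T2=T.copy();T2[:3,3]+=x*dx+y*dy+[0,0,dz];print(dx,dy,dz,proj('wrist',Q,(K,D,T2)).round().tolist())
E
```

```text
0.2 0 0.1 [[98.0, 239.0], [60.0, 61.0], [194.0, 237.0], [172.0, 60.0]]
0.2 0 0.13 [[113.0, 229.0], [80.0, 63.0], [203.0, 227.0], [183.0, 62.0]]
0.2 -0.03 0.1 [[93.0, 214.0], [52.0, 27.0], [191.0, 212.0], [167.0, 26.0]]
0.2 -0.03 0.13 [[108.0, 206.0], [74.0, 32.0], [200.0, 204.0], [179.0, 31.0]]
0.22 0 0.1 [[80.0, 239.0], [39.0, 61.0], [177.0, 237.0], [151.0, 60.0]]
0.22 0 0.13 [[96.0, 230.0], [61.0, 63.0], [186.0, 228.0], [164.0, 62.0]]
0.22 -0.03 0.1 [[74.0, 214.0], [31.0, 27.0], [173.0, 212.0], [146.0, 26.0]]
0.22 -0.03 0.13 [[91.0, 206.0], [54.0, 32.0], [183.0, 204.0], [160.0, 31.0]]
-0.2 0 0.1 [[453.0, 232.0], [469.0, 54.0], [550.0, 231.0], [582.0, 50.0]]
-0.2 0 0.13 [[444.0, 223.0], [458.0, 57.0], [535.0, 222.0], [561.0, 54.0]]
-0.2 -0.03 0.1 [[455.0, 207.0], [472.0, 20.0], [554.0, 205.0], [588.0, 16.0]]
-0.2 -0.03 0.13 [[446.0, 199.0], [460.0, 26.0], [538.0, 198.0], [567.0, 22.0]]
-0.22 0 0.1 [[471.0, 232.0], [489.0, 53.0], [568.0, 231.0], [603.0, 49.0]]
-0.22 0 0.13 [[460.0, 223.0], [477.0, 56.0], [552.0, 221.0], [581.0, 53.0]]
-0.22 -0.03 0.1 [[473.0, 207.0], [493.0, 19.0], [573.0, 205.0], [610.0, 15.0]]
-0.22 -0.03 0.13 [[463.0, 199.0], [480.0, 25.0], [556.0, 197.0], [587.0, 21.0]]
```

jog_arm(motion=[[[0,0.025,-0.012,0,0,0,1],[-0.004,0.05,-0.025,0,0,0,1],[-0.008,0.08,-0.04,0,0,0,1],[-0.01,0.11,-0.055,0,0,-0.01,1],[-0.015,0.14,-0.07,0,0,-0.018,1],[-0.02,0.17,-0.085,0,0,-0.018,1],[-0.02,0.2,-0.1,0,0,-0.018,1],[-0.02,0.215,-0.1,0,0,-0.018,1],[-0.02,0.22,-0.1,0,0,-0.018,1],[-0.02,0.22,-0.1,0,0,-0.018,1]]])

```text
clock: 8.48
position: [0.7826, 0.2431, 0.3622]
ee_rot: [2.065, 2.368, -0.003]
force: [1.2, 0.4, -4.4]
width: 0.102
gripper_force: 50.0
```

jog_arm(motion=[[[0,0,0,0,0,0,1],[0,0,0,0,0,0,1],[0,0,0,0,0,0,1],[0,0,0,0,0,0,1]]])

```text
clock: 8.82
position: [0.7805, 0.2452, 0.3649]
ee_rot: [-2.061, -2.371, -0.001]
force: [-0.5, -0.5, -3.7]
width: 0.101
gripper_force: 50.0
```

```bash
python3 - <<'E'
from h import *
import pickle
go([.559,.25,.27],7.8)
c=cam('wrist');im=save('wrist','w2');pickle.dump((c,observe()['position'],observe()['ee_rot']),open('w2.pkl','wb'))
O=np.array([.559,.250,.1464]);a=.1363;x=np.array([np.cos(a),np.sin(a),0]);y=np.array([-x[1],x[0],0])
Q=[O+x*i+y*j for i in(-.054,.054) for j in(-.094,.094)]
print(proj('wrist',Q,c).round(1).tolist())
cv2.imwrite('pics/w2c.png',cv2.resize(im[0:240,0:320],(800,600),interpolation=2)[:,:,::-1])
E
```

```text
t 8.82 shift [ 0.0355 -0.2187  0.0949] turn [ 0.0005 -0.0005  0.0032] F [-0.5 -0.5 -3.7] w 0.101 pos [0.7805 0.2452 0.3649] yang 7.98
[[74.8, 216.6], [36.1, 30.4], [173.7, 216.6], [151.1, 32.3]]
```

View pics/w2c.png

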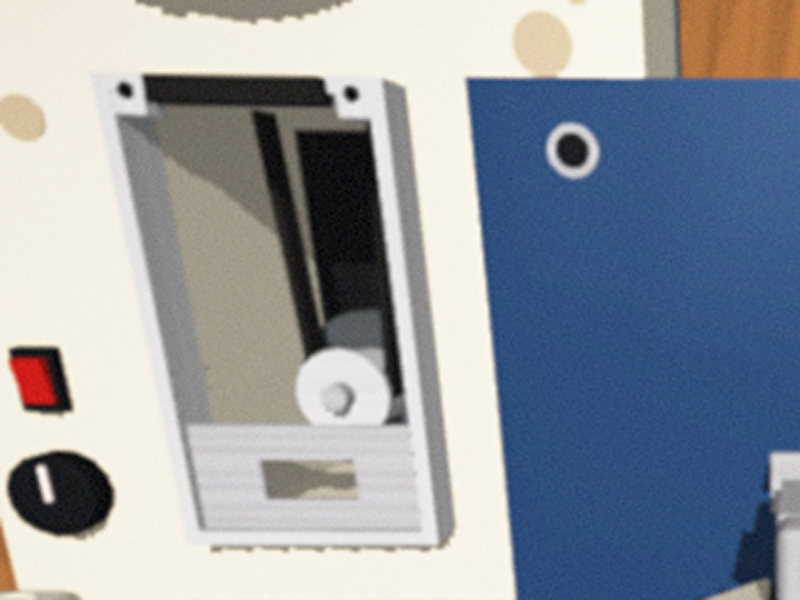

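```bash
python3 - <<'E'
from h import *
import pickle
from scipy.optimize import least_squares
c,p,rv=pickle.load(open('w2.pkl','rb'))
px=(np.array([[94,75],[385,81],[437,545],[190,543],[125,90],[351,93]])+.5)/2.5-.5
L=np.array([[-.054,.094],[.054,.094],[.054,-.094],[-.054,-.094],[-.042,.088],[.042,.088]])
def P(v):
    k,n=np.cos(v[3]),np.sin(v[3]);return np.c_[v[0]+k*L[:,0]-n*L[:,1],v[1]+n*L[:,0]+k*L[:,1],np.full(len(L),v[2])]
f=lambda v:(proj('wrist',P(v),c)-px).ravel()
r=least_squares(f,[.559,.25,.146,.136]);print(r.x,f(r.x).round(1))
for z in(.142,.146,.150):
  g=lambda v:f([v[0],v[1],z,v[2]]);q=least_squares(g,[.559,.25,.136]);print(z,q.x,q.cost)
# cover in hand: hole (573,151) and edges
M=R.from_rotvec(rv).as_matrix();hz=p[2]-.030+.019
h=ray('wrist',(np.array([[573,151],[468,80]])+.5)/2.5-.5,hz,c);print('cover hole/corner in tool x,y',((h-p)@M)[:,:2])
E
```

```text
[0.56193063 0.25089871 0.1500361  0.13411262] [-0.8 -0.7 -1.  -0.8  0.4 -0.4 -0.6  0.2  1.3  0.6  0.7  1. ]
0.142 [0.55730811 0.25060377 0.13548088] 16.139197206487147
0.146 [0.55960893 0.25075225 0.13480469] 6.851894297681322
0.15 [0.56190986 0.25089742 0.13411885] 3.6338992886806905
cover hole/corner in tool x,y [[ 0.08682677 -0.04106263]
 [ 0.09820377 -0.05830507]]
```

```bash
python3 - <<'E'
from h import *
go([.5605,.2513,.22],7.7)
E
```

```text
t 8.87 shift [ 0.0365 -0.2172  0.1448] turn [ 0.0006 -0.0005  0.005 ] F [-0.4 -0.1 -3.6] w 0.101 pos [0.7806 0.2452 0.3649] yang 7.98
```

jog_arm(motion=[[[0.005,-0.025,0.01,0,0,0,1],[0.01,-0.05,0.025,0,0,0,1],[0.015,-0.08,0.04,0,0,0,1],[0.02,-0.11,0.06,0,0,0,1],[0.025,-0.14,0.08,0,0,0,1],[0.03,-0.17,0.1,0,0,0,1],[0.034,-0.195,0.12,0,0,0.005,1],[0.036,-0.21,0.135,0,0,0.005,1],[0.0365,-0.217,0.145,0,0,0.005,1],[0.0365,-0.217,0.145,0,0,0.005,1]]])

```text
clock: 9.7
position: [0.5576, 0.2514, 0.2177]
ee_rot: [-2.064, -2.365, 0.004]
force: [0.2, -0.1, -3.7]
width: 0.102
gripper_force: 50.0
```

jog_arm(motion=[[[0,0,0,0,0,0,1],[0,0,0,0,0,0,1],[0,0,0,0,0,0,1],[0,0,0,0,0,0,1],[0,0,0,0,0,0,1]]])

```text
clock: 10.12
position: [0.5619, 0.2509, 0.2195]
ee_rot: [2.068, 2.364, 0.001]
force: [0.1, 0.1, -3.3]
width: 0.101
gripper_force: 50.0
```

```bash
python3 - <<'E'
from h import *
go([.5605,.2513,.185],7.7);get_image('wrist');go([.5605,.2513,.185],7.7)
E
```

```text
t 10.12 shift [ 0.0006 -0.0014  0.0345] turn [ 0.0009 -0.0001 -0.0011] F [ 0.1  0.1 -3.3] w 0.101 pos [0.5619 0.2509 0.2195] yang 7.64
t 10.17 shift [ 0.0006 -0.0012  0.0344] turn [ 0.0006 -0.     -0.0009] F [ 0.5  1.1 -3.6] w 0.102 pos [0.5617 0.2509 0.2194] yang 7.65
```

jog_arm(motion=[[[0.0005,-0.001,0.012,0,0,0,1],[0.0005,-0.001,0.024,0,0,0,1],[0.0005,-0.001,0.034,0,0,0,1],[0.0005,-0.001,0.037,0,0,0,1],[0.0005,-0.001,0.04,0,0,0,1],[0.0005,-0.001,0.043,0,0,0,1],[0.0005,-0.001,0.045,0,0,0,1],[0.0005,-0.001,0.045,0,0,0,1]]])

```text
clock: 10.83
position: [0.56, 0.2514, 0.1739]
ee_rot: [-2.068, -2.365, 0.0]
force: [1.2, -0.2, -4.3]
width: 0.1
gripper_force: 50.0
```

```bash
python3 - <<'E'
from h import *
go([.5605,.2513,.162],7.7);print(observe()['ft_torque'])
E
```

```text
t 10.83 shift [-0.0001  0.0004  0.0119] turn [-0.0002  0.0001 -0.0005] F [ 1.2 -0.2 -4.3] w 0.1 pos [0.56   0.2514 0.1739] yang 7.67
[-0.03878485  0.06631919  0.03383522]
```

jog_arm(motion=[[[0,0,0.003,0,0,0,1],[0,0,0.005,0,0,0,1],[0,0,0.006,0,0,0,1],[0,0,0.007,0,0,0,1],[0,0,0.008,0,0,0,1],[0,0,0.008,0,0,0,1]]])

```text
clock: 11.33
position: [0.5604, 0.2518, 0.1675]
ee_rot: [-2.068, -2.365, -0.003]
force: [-4.3, -0.9, 11.6]
width: 0.1
gripper_force: 50.0
```

```bash
python3 - <<'E'
from h import *
go([.5605,.2513,.162],7.7);print(observe()['ft_torque'])
E
```

```text
t 11.33 shift [-0.0005  0.      0.0055] turn [ 0.0011 -0.0013 -0.0004] F [-4.3 -0.9 11.6] w 0.1 pos [0.5604 0.2518 0.1675] yang 7.68
[-0.33214861  1.0698071  -0.05970826]
```

```bash
python3 - <<'E'
from h import *
w=save('wrist','w3');s=save('scene','s3');t=save('top','t3')
o=np.zeros((600,800,3),np.uint8)
o[:300,:400]=cv2.resize(s[175:250,375:475],(400,300),interpolation=2)
o[:300,400:]=cv2.resize(t[155:230,145:245],(400,300),interpolation=2)
o[300:,:480]=cv2.resize(w,(480,300),interpolation=3)
cv2.imwrite('pics/c3.png',o[:,:,::-1]);print(observe()['force'],observe()['ft_torque'])
E
```

```text
[-4.93482154  0.1689883  10.7522141 ] [-0.26803233  1.02630646 -0.02073539]
```

View pics/c3.png

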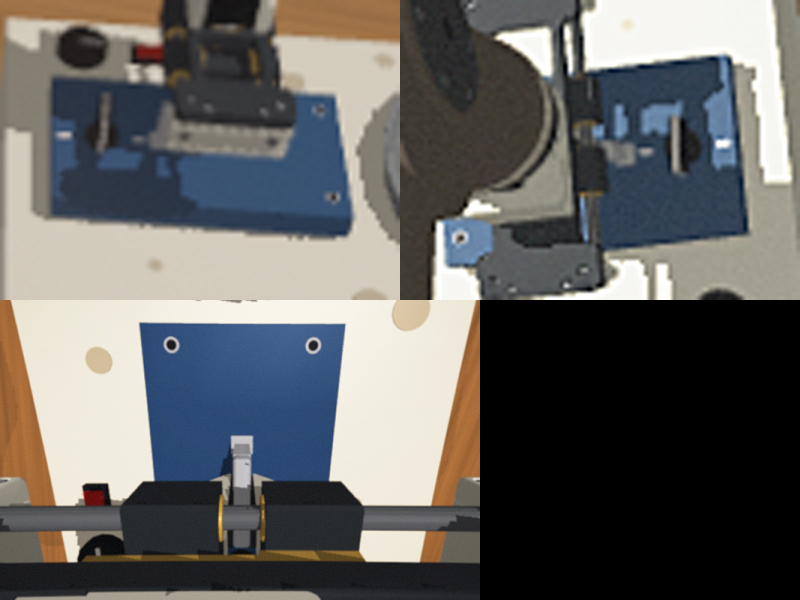

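jog_arm(motion=[[[0,0,-0.003,0,0,0,1],[0,-0.001,-0.003,0,0,0,1],[0,-0.002,-0.003,0,0,0,1],[0,-0.0025,-0.003,0,0,0,1],[0,-0.0025,-0.003,0,0,0,1]]])

```text
clock: 11.9
position: [0.5591, 0.251, 0.1696]
ee_rot: [2.067, 2.363, 0.004]
force: [4.6, -1.6, 0.5]
width: 0.098
gripper_force: 50.0
```

jog_arm(motion=[[[0,0,0.001,0,0,0,1],[0,0,0.002,0,0,0,1],[0,0,0.003,0,0,0,1],[0,0,0.003,0,0,0,1],[0,0,0.003,0,0,0,1]]])

```text
clock: 12.32
position: [0.5595, 0.2514, 0.1677]
ee_rot: [2.067, 2.363, 0.006]
force: [3.6, -1.5, 9.9]
width: 0.101
gripper_force: 50.0
```

```bash
python3 - <<'E'
from h import *
go([.5605,.2513,.162],7.7);print(observe()['ft_torque'])
E
```

```text
t 12.32 shift [-0.0003  0.001   0.0057] turn [ 0.0042 -0.0011 -0.0007] F [ 3.6 -1.5  9.9] w 0.101 pos [0.5595 0.2514 0.1677] yang 7.66
[-0.12140002 -0.62848662 -0.01351336]
```

```bash
python3 - <<'E'
from h import *
s=cv2.imread('pics/s3.png');s0=cv2.imread('pics/s0.png')
for c in(405,440): print(c,'now',[tuple(map(int,v)) for v in s[222:240,c]],'\nbefore',[int(v.mean()) for v in s0[222:240,c]])
for f in('w1','w3'):
  im=cv2.imread(f'pics/{f}.png',0)
  for x0 in(228,417):
    r=im[44:74,x0-15:x0+15];m=(r<45).astype(np.uint8);n,l,st,ce=cv2.connectedComponentsWithStats(m);k=1+st[1:,4].argmax();print(f,ce[k]+[x0-15,44],st[k,4])
print(cam('wrist')[0][0,0])
E
```

```text
405 now [(69, 55, 46), (69, 54, 45), (69, 54, 45), (69, 54, 46), (70, 55, 46), (69, 55, 47), (74, 57, 47), (82, 63, 51), (107, 107, 109), (177, 192, 199), (188, 203, 210), (188, 203, 211), (189, 203, 211), (188, 203, 211), (189, 203, 211), (188, 203, 210), (187, 202, 210), (189, 203, 211)] 
before [170, 179, 185, 153, 136, 136, 138, 138, 158, 190, 195, 195, 195, 196, 195, 195, 195, 195]
440 now [(116, 84, 58), (115, 83, 57), (115, 83, 57), (115, 82, 57), (115, 83, 57), (107, 77, 53), (87, 64, 46), (82, 60, 44), (81, 60, 45), (81, 59, 44), (89, 72, 58), (111, 119, 122), (181, 195, 203), (189, 204, 211), (188, 203, 211), (189, 204, 211), (189, 203, 211), (188, 203, 211)] 
before [32, 33, 110, 126, 177, 167, 140, 134, 137, 137, 136, 180, 194, 196, 196, 196, 196, 196]
w1 [228.34408602  59.86021505] 93
w1 [417.19512195  60.56097561] 82
w3 [228.07142857  59.32653061] 98
w3 [417.48863636  60.17045455] 88
355.4625149041485
```

The scene pixels show the skirt's lower edge almost at the frame's base, with about 1 px of frame side left where 5 px showed before. The cover is over the frame and resting on the seal, so I'm centring it, letting go and backing off.

jog_arm(motion=[[[0,0.001,0,0,0,0,1],[0,0.001,0,0,0,0,0.5],[0,0.001,0,0,0,0,0.2],[0,0.001,0,0,0,0,0],[0,0.001,0,0,0,0,0],[0,0.001,0,0,0,0,0],[0,0.001,0,0,0,0,0]]], force=20)

```text
clock: 12.9
position: [0.5584, 0.2512, 0.1659]
ee_rot: [-2.068, -2.365, 0.001]
force: [-0.0, -0.2, -0.7]
width: 0.472
gripper_force: 0.0
```

jog_arm(motion=[[[-0.02,0,-0.03,0,0,0,0],[-0.02,0,-0.06,0,0,0,0],[-0.04,0,-0.1,0,0,0,-0.4],[-0.06,0,-0.13,0,0,0,-0.4],[-0.08,0,-0.13,0,0,0,-0.4],[-0.08,0,-0.13,0,0,0,-0.4],[-0.08,0,-0.13,0,0,0,-0.4]]])

```text
clock: 13.48
position: [0.5695, 0.1705, 0.2966]
ee_rot: [2.071, 2.362, 0.001]
force: [-0.7, 1.4, 0.1]
width: 0.696
gripper_force: 0.0
```

```bash
python3 - <<'E'
from h import *
import pickle
go([.5605,.2513,.162],97.7)
c=cam('wrist');im=save('wrist','w4');pickle.dump(c,open('w4.pkl','wb'))
cv2.imwrite('pics/w4c.png',im[:,:,::-1])
O=np.array([.5605,.2508,.148-.016]);a=.1345;x=np.array([np.cos(a),np.sin(a),0]);y=np.array([-x[1],x[0],0])
print(proj('wrist',[O-y*.066+[0,0,.044]]+[O+y*.088+x*i+[0,0,.021] for i in(-.042,.042)]+[O+y*j+[0,0,.053] for j in (-.028,.028)],c).round(1).tolist())
print([(round(d['p'],2),d['pixel']) for d in silhouettes('wing_grip','wrist')])
E
```

```text
t 13.48 shift [0.0812 0.0015 0.1346] turn [ 9.0000e-04  3.0000e-04 -1.5738e+00] F [-0.7  1.4  0.1] w 0.696 pos [0.5695 0.1705 0.2966] yang 7.53
[[323.8, 169.6], [265.8, -43.0], [380.3, -43.5], [323.7, 121.9], [323.5, 39.9]]
[(0.89, [326.7, 166.0])]
```

View pics/w4c.png

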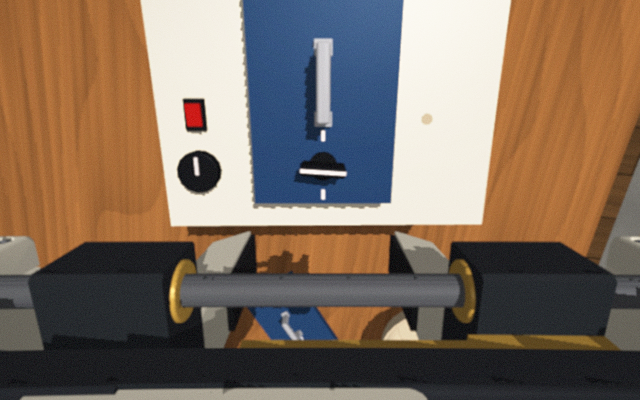

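```bash
python3 - <<'E'
from h import *
import pickle
c=pickle.load(open('w4.pkl','rb'))
P=ray('wrist',[[323.3,172.4],[300,171],[347,174]],.177,c);print(P,np.degrees(np.arctan2(*(P[2]-P[1])[[1,0]])))
P[0][2]=.24;go(P[0],95)
print(np.degrees(observe()['joints']).round())
E
```

```text
[[0.56920952 0.18331588 0.177     ]
 [0.5506725  0.18203356 0.177     ]
 [0.58813108 0.18447714 0.177     ]] 3.732361686188884
t 13.58 shift [0.0104 0.002  0.0554] turn [-7.0000e-04 -1.3000e-03 -1.5234e+00] F [-0.2  0.2  0. ] w 0.7 pos [0.5687 0.1727 0.2954] yang 7.71
[-44.  21.  31.  90. -11.  72.  -3.]
```

jog_arm(motion=[[[0.01,0.002,0.02,0,0,-0.12,0.45],[0.01,0.002,0.04,0,0,-0.24,0.45],[0.01,0.002,0.05,0,0,-0.36,0.45],[0.01,0.002,0.05,0,0,-0.48,0.45],[0.01,0.002,0.05,0,0,-0.6,0.45],[0.01,0.002,0.05,0,0,-0.72,0.45],[0.01,0.002,0.05,0,0,-0.84,0.45],[0.01,0.002,0.05,0,0,-0.96,0.45],[0.01,0.002,0.05,0,0,-1.08,0.45],[0.01,0.002,0.05,0,0,-1.2,0.45]]])

```text
clock: 14.42
position: [0.5691, 0.1834, 0.245]
ee_rot: [-0.359, -3.119, 0.001]
force: [-0.2, -0.4, -0.2]
width: 0.276
gripper_force: 0.0
```

jog_arm(motion=[[[0,0,0,0,0,-0.12,0.45],[0,0,0,0,0,-0.24,0.45],[0,0,0,0,0,-0.32,0.45],[0,0,0,0,0,-0.32,0.45],[0,0,0,0,0,-0.32,0.45],[0,0,0,0,0,-0.32,0.45]]])

```text
clock: 14.92
position: [0.5696, 0.1827, 0.2456]
ee_rot: [0.127, -3.138, 0.0]
force: [1.0, 0.2, 0.6]
width: 0.278
gripper_force: 0.0
```

```bash
python3 - <<'E'
from h import *
go([.5692,.184,.161],94.5)
print(np.degrees(observe()['joints']).round())
E
```

```text
t 14.92 shift [0.0002 0.0014 0.0846] turn [-0.     -0.0009  0.0025] F [1.  0.2 0.6] w 0.278 pos [0.5696 0.1827 0.2456] yang 94.64
[-31.  22.  11.  93.  -5.  66.  76.]
```

jog_arm(motion=[[[0,0.001,0.03,0,0,0,0.45],[0,0.001,0.055,0,0,0,0.45],[0,0.001,0.07,0,0,0,0.45],[0,0.001,0.078,0,0,0,0.45],[0,0.001,0.083,0,0,0,0.45],[0,0.001,0.083,0,0,0,0.45]]])

```text
clock: 15.42
position: [0.5696, 0.1832, 0.1625]
ee_rot: [0.129, -3.138, 0.001]
force: [0.4, 0.6, 0.2]
width: 0.275
gripper_force: 0.0
```

jog_arm(motion=[[[0,0,0,0,0,0,0.7],[0,0,0,0,0,0,1],[0,0,0,0,0,0,1],[0,0,0,0,0,0,1],[0,0,0,0,0,0,1],[0,0,0,0,0,0,1]]], force=15)

```text
clock: 15.92
position: [0.5705, 0.1838, 0.1641]
ee_rot: [-0.131, 3.137, 0.002]
force: [0.7, 1.8, 6.6]
width: 0.093
gripper_force: 15.0
```

```bash
python3 - <<'E'
from h import *
go([.5692,.184,.161],7.7)
E
```

```text
t 15.92 shift [0.0013 0.0003 0.0031] turn [2.5000e-03 7.0000e-04 1.5197e+00] F [0.7 1.8 6.6] w 0.093 pos [0.5705 0.1838 0.1641] yang 94.77
```

jog_arm(motion=[[[0,0,-0.002,0,0,0.05,1],[0,0,-0.002,0,0,0.14,1],[0,0,-0.002,0,0,0.24,1],[0,0,-0.002,0,0,0.34,1],[0,0,-0.002,0,0,0.44,1],[0,0,-0.002,0,0,0.54,1],[0,0,-0.002,0,0,0.64,1],[0,0,-0.002,0,0,0.74,1],[0,0,-0.002,0,0,0.84,1],[0,0,-0.002,0,0,0.84,1]]])

```text
clock: 16.75
position: [0.5699, 0.1822, 0.1649]
ee_rot: [1.168, 2.916, -0.002]
force: [1.1, -1.3, -1.6]
width: 0.094
gripper_force: 14.9
```

```bash
python3 - <<'E'
from h import *
go([.5692,.184,.161],7.7);print(observe()['ft_torque'],observe()['gripper_force'])
E
```

```text
t 16.75 shift [0.0017 0.0008 0.0039] turn [-0.0007  0.001   0.6742] F [ 1.1 -1.3 -1.6] w 0.094 pos [0.5699 0.1822 0.1649] yang 46.33
[-0.1972511  -0.21816021 -0.01506443] 14.932437390089035
```

jog_arm(motion=[[[0,0,0.001,0,0,0.1,1],[0,0,0.001,0,0,0.2,1],[0,0,0.001,0,0,0.3,1],[0,0,0.001,0,0,0.4,1],[0,0,0.001,0,0,0.5,1],[0,0,0.001,0,0,0.58,1],[0,0,0.001,0,0,0.64,1],[0,0,0.001,0,0,0.68,1],[0,0,0.001,0,0,0.7,1],[0,0,0.001,0,0,0.7,1]]])

```text
clock: 17.58
position: [0.5687, 0.1817, 0.1641]
ee_rot: [-2.089, -2.346, 0.004]
force: [-5.5, -3.2, 5.9]
width: 0.095
gripper_force: 15.1
```

```bash
python3 - <<'E'
from h import *
go([.5692,.184,.161],7.7);print(observe()['ft_torque'],observe()['gripper_force'])
E
```

```text
t 17.58 shift [0.0022 0.0008 0.0031] turn [-0.0027  0.0012 -0.0187] F [-5.5 -3.2  5.9] w 0.095 pos [0.5687 0.1817 0.1641] yang 6.63
[-0.80773317  1.11195986  0.18522221] 15.06794661283493
```

jog_arm(motion=[[[0,0,0,0,0,0,0.5],[0,0,0,0,0,0,0.3],[0,0,0,0,0,0,0.3],[0,0,0,0,0,0,0.3],[0,0,-0.02,0,0,0,0.3],[0,0,-0.05,0,0,0,0.3],[0,0,-0.09,0,0,0,0.3],[0,0,-0.13,0,0,0,0.3],[0,0,-0.13,0,0,0,0.3],[0,0,-0.13,0,0,0,0.3]]])

```text
clock: 18.42
position: [0.5712, 0.1833, 0.2966]
ee_rot: [2.089, 2.344, 0.007]
force: [-0.5, -0.0, -0.2]
width: 0.348
gripper_force: 0.0
```

```bash
python3 - <<'E'
from h import *
import pickle
O=np.array([.5605,.2508,.134]);a=.1345;y=np.array([-np.sin(a),np.cos(a),0]);x=np.array([y[1],-y[0],0])
t=O+y*.082;t[2]=.20;go(t,7.7)
c=cam('wrist');im=save('wrist','w5');s=save('scene','s5')
o=np.vstack([cv2.resize(im[0:240],(640,240)),cv2.resize(s[175:250,355:515],(640,300),interpolation=2)])
cv2.imwrite('pics/w5c.png',o[:,:,::-1])
E
```

```text
t 18.42 shift [ 0.1501 -0.005   0.0969] turn [ 0.0048 -0.0017 -0.0197] F [-0.5 -0.  -0.2] w 0.348 pos [0.5712 0.1833 0.2966] yang 6.57
```

View pics/w5c.png

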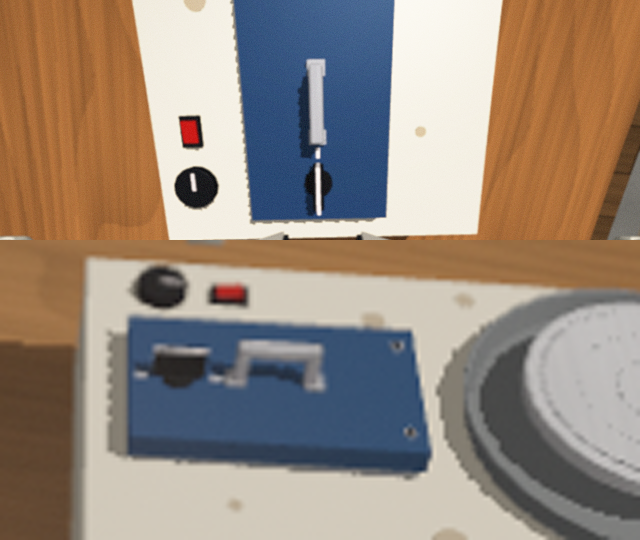

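The picture shows the wing slot at (318,188) in line with both marks and the cover level on the frame. Now I'll close the fingers and move over the screw end.

jog_arm(motion=[[[0.02,0,0.01,0,0,0,1],[0.05,-0.002,0.03,0,0,0,1],[0.08,-0.003,0.05,0,0,-0.02,1],[0.11,-0.005,0.06,0,0,-0.02,1],[0.135,-0.005,0.08,0,0,-0.02,1],[0.15,-0.005,0.1,0,0,-0.02,1],[0.15,-0.005,0.11,0,0,-0.02,1],[0.15,-0.005,0.118,0,0,-0.02,1],[0.15,-0.005,0.122,0,0,-0.02,1],[0.15,-0.005,0.122,0,0,-0.02,1]]], force=20)

```text
clock: 19.35
position: [0.5479, 0.3296, 0.1712]
ee_rot: [2.07, 2.363, -0.003]
force: [-0.7, -0.5, 0.1]
width: 0.002
gripper_force: 0.0
```

```bash
python3 - <<'E'
from h import *
O=np.array([.5605,.2508,.134]);a=.1345;y=np.array([-np.sin(a),np.cos(a),0])
t=O+y*.082;t[2]=.157;go(t,7.7)
E
```

```text
t 19.35 shift [0.0023 0.0019 0.0142] turn [-0.0013  0.0016 -0.0025] F [-0.7 -0.5  0.1] w 0.002 pos [0.5479 0.3296 0.1712] yang 7.55
```

jog_arm(motion=[[[0.002,0.001,0.004,0,0,0,1],[0.002,0.001,0.007,0,0,0,1],[0.002,0.001,0.009,0,0,0,1],[0.002,0.001,0.011,0,0,0,1],[0.002,0.001,0.013,0,0,0,1],[0.002,0.001,0.015,0,0,0,1],[0.002,0.001,0.015,0,0,0,1]]])

```text
clock: 19.93
position: [0.5488, 0.3336, 0.1573]
ee_rot: [2.068, 2.365, 0.001]
force: [-1.1, -1.2, 4.8]
width: 0.006
gripper_force: 2.5
```

```bash
python3 - <<'E'
from h import *
go([0,0,0],7.7)
E
```

```text
t 19.93 shift [-0.2574 -0.5885  0.157 ] turn [ 0.0005 -0.0002 -0.0005] F [-1.1 -1.2  4.8] w 0.006 pos [0.5488 0.3336 0.1573] yang 7.67
```

jog_arm(motion=[[[0,0,0.001,0,0,0,1],[0,0,0.002,0,0,0,1],[0,0,0.003,0,0,0,1],[0,0,0.003,0,0,0,1],[0,0,0.003,0,0,0,1]]])

```text
clock: 20.35
position: [0.5488, 0.3336, 0.1554]
ee_rot: [-2.068, -2.365, -0.002]
force: [-3.2, -1.4, 10.6]
width: 0.006
gripper_force: 5.6
```

jog_arm(motion=[[[0,0,0.001,0,0,0,1],[0,0,0.002,0,0,0,1],[0,0,0.003,0,0,0,1],[0,0,0.003,0,0,0,1],[0,0,0.003,0,0,0,1]]])

```text
clock: 20.77
position: [0.5489, 0.3337, 0.1551]
ee_rot: [-2.067, -2.364, -0.004]
force: [-13.0, -6.8, 35.6]
width: 0.005
gripper_force: 17.9
```

jog_arm(motion=[[[0,0,-0.0005,0,0,0,1],[0,0,-0.001,0,0,0,1],[0,0,-0.001,0,0,0,1],[0,0,-0.001,0,0,0,1],[0,0,-0.001,0,0,0,1],[0,0,-0.001,0,0,0,1]]])

```text
clock: 21.27
position: [0.5488, 0.3337, 0.1552]
ee_rot: [-2.068, -2.364, -0.003]
force: [-9.7, -4.3, 26.6]
width: 0.005
gripper_force: 13.8
```

```bash
python3 - <<'E'
from h import *
go([0,0,0],7.7);get_image('scene');go([0,0,0],7.7)
E
```

```text
t 21.27 shift [-0.2578 -0.5886  0.154 ] turn [ 0.0011 -0.002  -0.0006] F [-9.7 -4.3 26.6] w 0.005 pos [0.5488 0.3337 0.1552] yang 7.66
t 21.32 shift [-0.2578 -0.5886  0.154 ] turn [ 0.0011 -0.002  -0.0007] F [-9.5 -4.9 28.1] w 0.006 pos [0.5488 0.3337 0.1552] yang 7.66
```

Force rises steeply at z ≈ 0.155, so it's probably flush. I'll check how far the screw end dropped by comparing scene images before and after pressing.

```bash
python3 - <<'E'
from h import *
s5=cv2.imread('pics/s5.png');s6=save('scene','s6')[:,:,::-1];c=cam('scene')
def trk(cx,cy,h=6):
    a=s5[cy-h:cy+h+1,cx-h:cx+h+1];U=8
    A=cv2.resize(a,None,fx=U,fy=U,interpolation=2);B=cv2.resize(s6[cy-h-4:cy+h+5,cx-h-4:cx+h+5],None,fx=U,fy=U,interpolation=2)
    r=cv2.matchTemplate(B,A,cv2.TM_CCOEFF_NORMED);_,v,_,l=cv2.minMaxLoc(r);return round(v,3),((np.array(l)-4*U)/U).tolist()
for n,q in(('hole near',(457,223)),('corner near',(461,231)),('hole far',(454,201)),('handle foot wing side',(414,209)),('wing',(399,206)),('near wing corner',(388,229)),('far wing corner',(387,195)),('knob(static)',(395,188))): print(n,trk(*q))
P=np.array([.5605,.2508,.153]);a=.1345;x=np.array([np.cos(a),np.sin(a),0]);y=np.array([-x[1],x[0],0])
for z in(0,.002,.004):print(z,proj('scene',[P+y*.088+x*.042+[0,0,z],P+y*.088-x*.042+[0,0,z]],c).round(2).tolist())
K=np.vstack([cv2.resize(s5[180:245,380:470].copy(),None,fx=4.4,fy=4.4,interpolation=2),cv2.resize(s6[180:245,380:470],None,fx=4.4,fy=4.4,interpolation=2)])
cv2.imwrite('pics/c6.png',K);print(K.shape)
E
```

```text
hole near (0.932, [-0.25, 1.75])
corner near (0.985, [-0.25, 0.75])
hole far (0.323, [-4.0, 2.5])
handle foot wing side (0.939, [0.0, 0.25])
wing (0.977, [0.0, 0.125])
near wing corner (0.999, [0.125, 0.0])
far wing corner (0.849, [0.25, -0.125])
knob(static) (0.984, [0.25, 0.0])
0 [[456.94, 224.7], [453.64, 203.05]]
0.002 [[457.1, 224.19], [453.78, 202.55]]
0.004 [[457.25, 223.68], [453.93, 202.04]]
(572, 396, 3)
```

View pics/c6.png

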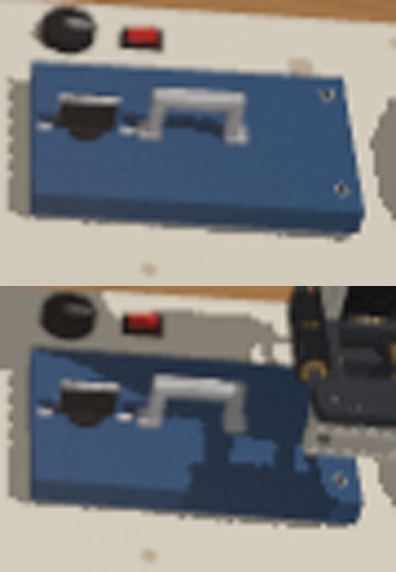

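The screw end dropped by about 0.75–1 px (3–4 mm) while the wing end stayed put. With 27 N on a hard stop the cover is flush, so I'm handing in.

```bash
python3 -c "
from h import *
go([0,0,0],7.7);print(sign_off())"
```

```text
t 21.37 shift [-0.2578 -0.5886  0.1541] turn [ 0.0011 -0.002  -0.0006] F [-9.5 -4.7 27.3] w 0.005 pos [0.5488 0.3337 0.1552] yang 7.66
the job is handed in; nothing more can be done
None
```

I handed the job in at 21.4 s with the cover over the frame, its wing fastener on the marks, and the screw end held down at about 27 N, flush as far as the force and pictures show; no verdict came back.

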